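# Close the print screen and work the press treadle

### The arm

A 7-joint arm with a two-finger parallel gripper is mounted at the origin on the work surface. World frame = base frame: x ahead of the robot, y to its left, z up, the work surface at z = 0. Lengths are in m, angles in rad, forces in N, time in s.
With the tool pointing down it reaches from about 0.4 to 0.85 m from the base axis. Payload 6.9 kg.
Tool frame: the origin (TCP) lies midway between the tips of the shut fingers; the grasp point (between the pads) lies behind it (ctrl.pinch_z is the z of the grasp point in the tool frame, in m); z points along the fingers, y is the direction in which the jaws open and shut (so a half turn about z gives the same grasp; the last joint's range is limited). The gripper opens to 85 mm and grips with 20 to 120 N. Pads are 22 mm wide; open, the fingers measure 114 mm over their backs; the gripper's body (76 mm by 85 mm) begins 54 mm behind the grasp point. The pads swing forward as they close: fully open they stand 13 mm farther back than shut.
Start: joints at [-1.141, 0.507, -0.238, 1.5, 0.126, 1.149, -0.155], TCP at [0.199, 0.593, 0.231] pointing down, gripper open.
Joint ranges: [-3.08, 3.08], [-0.24, 2.05], [-1.43, 1.35], [0, 2.5], [-1.52, 4.66], [0.17, 1.96], [-2.89, 2.89]. Speed limits (rad/s): [2.39, 2.39, 3.14, 3.14, 3.14, 3.14, 3.14].

### API

Orientations are given as a unit quaternion [w, x, y, z].
In Python, from station import ctrl, get_state, vision, ticket, models gives the robot as it stands. Calls block until the motion is done:
- ctrl.movep(position, orientation): joint-space move of the TCP to a pose.
- ctrl.movel(position, frame=None, max_speed=0.15): straight line of the TCP; frame=None keeps the orientation; max_speed is the mean speed in m/s.
- ctrl.set_joints(angles): joint-space move.
- ctrl.ungrasp() and ctrl.close_gripper(force=None): open the fingers fully, or close them until they stop; force is the grip in N (None keeps the last).
- ctrl.pause(seconds).
- ctrl.ik(position, orientation): joint angles nearest the present ones, or None.
- get_state(): the state.
- vision.grab_frame(name): name is "scene" or "side" or "wrist"; returns (picture, depth): 384x512x3 uint8, blue, green, red; 384x512 float32, m along the optical axis (not along the pixel's ray), 0 where there is no reading.
- vision.camera_info(name): a dict with "mtx" (3x3 intrinsics, pixels), "R" (3x3) and "t" (3): a world point X has camera coordinates R X + t; the wrist camera has in their place "hand_eye" (4x4, takes a point from camera to tool coordinates, whose origin is the TCP and whose axes are the flange's). Camera axes: x right, y down, z forward; pixel columns grow to the right and rows downward; lengths in m; the calibration is good to about 2 mm. The wrist camera is an equidistant fisheye: a pixel r from the principal point sees the ray r / f radians off the axis. A picture is of the moment at which its call begins: read the wrist's pose just before it. camera_info takes no time and is no camera call.
A pose or a line that the arm cannot do raises ctrl.Unreachable and nothing moves.
- ticket.close_job(): hands the job in, once; it reports no verdict.
Trained networks look in the newest picture that a camera, given by its name, has taken for a name from the list of things; names that differ only in an ending like _2 or _b are one class to them, and where a whole thing is asked for, a point or a joint stands for the part that bears it (a point fixed in the world has none). Each returns a list of dicts, best first, with "p" (0 to 1); they miss things now and then, are a little off and sometimes report something else, mostly with a low value. They report only what shows in the picture. A call takes as long as a camera call.
- models.recognise(camera, target): "point" ([column, row] in pixels, amid what is visible of it).
- models.masks_of(camera, target): "mask" (384x512 bool, what is visible of it) and "point" ([column, row] in pixels, amid what is visible of it).
The state is a dict: "time": time; "qpos": joint angles; "qd": joint speeds; "tau": joint torques, N m; "tcp_pos": TCP position; "eef_rot": TCP orientation; "contact_force": force on the tool from outside, world axes, zero at the start; "wrist_torque": the same for the moment, N m; "width": finger opening in m.
Only numpy, scipy, OpenCV 4.12 (cv2) and the standard library are available. Lean on these libraries where they do the work, as an engineer would, in place of code of your own. Each camera call takes 0.05 s, during which the arm holds its last target. There are 200 camera calls.

### The job

Lower the hinged wooden screen frame gently until it lies fully closed over the printing bed. Then push the spring treadle beside the station down until it bears firmly on its stop, hold it there for half a second without forcing it, and let it come all the way back up. Leave the frame closed and the other things on the bench where they are.

Things in the scene. Friction and masses are not known exactly. Their poses are not given: they have to be found in the camera images.
- station: the print station, a fixed grey block 290 x 240 x 40 mm (x, y, z) that carries the printing bed and the hinged frame; origin at the centre of its underside; its x axis points from the robot's side to the frame's hinge, y to the left, z up
- frame (a joint): opening angle of the screen frame in rad: 0 = lying closed over the bed, grows as its free edge (robot's side) lifts; it starts at 0.75 to 1.15; the hinge is stiff and the frame stays where it is left; 1 to 4 N on the free edge moves it
- frame_hinge (a point): the middle of the frame's hinge axis, at the station's far (+x) end, 69 mm above the bench; the axis runs along the station's y; the frame is a flat wooden frame 210 mm wide (y) and 20 mm thick with bars 24 mm wide and a screen in it, and reaches 225 mm from this axis, centred on it in its thickness, so that closed its upper face is 79 mm above the bench
- frame_edge (a point): the middle of the frame's free bar, on its upper (outer) face, 213 mm from the hinge axis; moves with the frame; its x axis points from the free edge to the hinge, its z axis out of the outer face (up when closed)
- treadle: the treadle's hinge bracket with the pedal plate that it carries; the plate is steel with a ribbed black rubber pad, 135 mm long, 76 mm wide, 6 mm thick plus 3 mm pad; it stands to the right (-y) of the station; origin at the middle of the hinge axis, 50 mm above the bench; from there the plate reaches towards the robot (-x of this frame) and slopes up at 0.38 rad when released
- pedal (a joint): how far the pedal is pressed, in rad: 0 = released (up); grows as its free end goes down. The spring takes about 3 N at the pad at first and 5 to 8 N near the stop. The stop is met somewhere between 0.10 and 0.30, different every time
- pedal_pad (a point): the place to press: the middle of the pedal's width on the pad's upper face, 100 mm from the hinge axis and 35 mm from the free end; about 93 mm above the bench when released; moves with the pedal
- stop: the pedal's stop: a steel post 22 mm across standing under the pedal, 75 mm from its hinge axis towards the robot, origin at the post's underside 12 mm above the bench; an adjustable rubber-tipped screw stands up out of it, its height is set differently every time and cannot be read from this pose, so the stop must be felt
- bottle: bystander: drinking bottle, 72 mm across, 200 mm high, origin at the centre of its underside
- ink_jar: bystander: ink jar, 68 mm across, 75 mm high, origin at the centre of its underside
- squeegee: bystander: wooden squeegee lying flat, 75 x 160 x 18 mm, origin under its wooden part
- file_stack: bystander: stack of printed nail files on paper, 170 x 160 x 32 mm, origin at the centre of its underside

How it is judged:
On the way, in this order (a step that is already met when the one before it is completed fails the run):
1. the frame lies fully closed (within 0.03 rad) with the pedal still released (value of joint frame below 0.03 rad and value of joint pedal below 0.05 rad), for 0.2 s.
2. with the frame closed, the pedal is down on its stop and bears on it with at least 3 N (about 10 N or more in all at the pad, spring included) for 0.5 s without a break (value of joint frame below 0.04 rad and value of joint pedal above 0.07 rad and contact force between stop and treadle above 3 N), for 0.5 s.
At the end, for the whole second after the job is handed in: the frame lies closed (within 0.03 rad), the pedal has sprung back up (within 0.03 rad of released) and the robot touches nothing (value of joint each of frame, pedal below 0.03 rad and contact force between each of the arm, the fingers and anything else below 0.2 N).
It fails at once if the treadle is forced: the robot pushes on it with more than 30 N (contact force between any of the fingers, the arm and treadle above 30 N).
It fails at once if the frame is slammed: it falls or is pushed shut faster than 2 rad/s (velocity of joint frame below -2 rad/s).
It fails at once if a bystander (bottle, ink jar, squeegee, file stack) is moved more than 20 mm (distance of any of bottle, ink_jar, squeegee, file_stack from where it was at the start of the episode above 0.02 m).
It also fails if it takes over 54 s, if anything falls off the work surface, if the arm or the gripper's body presses on something with over 40 N, if the wrist force passes 120 N, or if a joint passes its speed limit or range.

## Working session

There is one attempt and no reset: what is moved stays moved. The work goes in short steps, each a Python script; the robot and the scene stay as the last script left them, time stands still between calls to the robot, and variables do not carry over. Pictures are saved under pics/ and viewed, about 8 in all and at most 12, crops included, and the job is handed in when it is done.

```bash
mkdir -p pics; ls
python3 - <<'E'
from station import ctrl,get_state,vision,models
import cv2,numpy as np
s=get_state();print(s)
ims=[]
for c in("scene","side"):
    im,d=vision.grab_frame(c);ims.append(im);np.savez(f"/tmp/{c}.npz",im=im,d=d,**vision.camera_info(c))
    for t in("station","frame","frame_edge","treadle","pedal_pad","stop"):
        r=models.masks_of(c,t) if t in("station","frame","treadle") else models.recognise(c,t)
        if r:
            print(c,t,[(q["p"],q["point"]) for q in r[:2]])
            if "mask" in r[0]: np.save(f"/tmp/{c}_{t}.npy",r[0]["mask"])
    cv2.imwrite(f"pics/{c}0.png",im)
E
```

```text
pics
{'time': 0.0, 'qpos': array([-1.14148513,  0.50832981, -0.23751333,  1.50114603,  0.12565655,
        1.14890586, -0.15481033]), 'qd': array([-0.0010379 ,  0.00054682, -0.00199233,  0.00040971, -0.00104201,
        0.00086134, -0.00018843]), 'tau': array([ 8.01738915e-04, -6.20611382e+01, -2.18613803e+00, -2.49652326e+01,
        1.28035177e-02,  1.22968614e-02, -4.43948750e-06]), 'tcp_pos': array([0.19876738, 0.59200847, 0.2304297 ]), 'eef_rot': array([-1.43958561e-04,  1.61208659e-01,  9.86919932e-01, -8.91333415e-04]), 'contact_force': array([0.68330043, 0.1114163 , 0.0625337 ]), 'wrist_torque': array([ 0.01003586, -0.01466499, -0.00671303]), 'width': 0.08551483298113448}
scene station [(0.94, [288.9, 201.1])]
scene frame [(0.97, [287.1, 183.3]), (0.3, [244.3, 183.5])]
scene frame_edge [(0.91, [286.1, 182.7])]
scene treadle [(0.97, [243.1, 183.5])]
scene pedal_pad [(0.9, [244.6, 180.2]), (0.18, [241.6, 186.1])]
side station [(0.64, [234.9, 170.6])]
side frame [(0.76, [254.6, 138.8])]
side frame_edge [(0.94, [253.5, 137.1])]
side treadle [(0.8, [255.3, 212.1])]
side pedal_pad [(0.89, [250.9, 213.5])]
```

Run:
```python
import cv2,numpy as np
a=cv2.imread("pics/scene0.png")[110:260,180:380];b=cv2.imread("pics/side0.png")[60:270,120:400]
cv2.imwrite("pics/c0.png",np.vstack([cv2.resize(a,(400,300)),cv2.resize(b,(400,300))]))
for c in("scene","side"):
    z=np.load(f"/tmp/{c}.npz");K,R,t,d=z["mtx"],z["R"],z["t"],z["d"]
    print(c,"cam",-R.T@t,"f",K[0,0])
    for n in("station","frame","treadle"):
        m=np.load(f"/tmp/{c}_{n}.npy")&(d>0)
        v,u=np.nonzero(m);D=d[v,u]
        P=(np.linalg.inv(K)@np.vstack([u*D,v*D,D])).T;P=(P-t)@R
        np.save(f"/tmp/{c}_{n}_P.npy",P)
        print(n,len(P),np.percentile(P,[2,25,50,75,98],axis=0).round(3).tolist())
```

```text
scene cam [1.37212484 0.73793502 0.81818   ] f 384.0881374569866
station 7382 [[0.412, 0.037, 0.009], [0.584, 0.097, 0.043], [0.616, 0.16, 0.119], [0.653, 0.215, 0.198], [0.693, 0.254, 0.273]]
frame 4841 [[0.566, 0.036, 0.08], [0.589, 0.085, 0.122], [0.613, 0.141, 0.174], [0.638, 0.194, 0.224], [0.675, 0.241, 0.275]]
treadle 671 [[0.527, -0.109, 0.019], [0.573, -0.094, 0.059], [0.604, -0.073, 0.069], [0.635, -0.052, 0.085], [0.656, -0.015, 0.103]]
side cam [ 0.47505193 -0.72914376  1.02088728] f 400.6209038417799
station 6136 [[0.403, -0.006, 0.012], [0.473, 0.035, 0.039], [0.554, 0.092, 0.049], [0.607, 0.163, 0.056], [0.682, 0.233, 0.273]]
frame 1313 [[0.555, 0.027, 0.001], [0.58, 0.038, 0.108], [0.612, 0.123, 0.183], [0.645, 0.204, 0.268], [0.678, 0.364, 0.275]]
treadle 1067 [[0.518, -0.111, 0.026], [0.55, -0.097, 0.061], [0.586, -0.075, 0.078], [0.624, -0.053, 0.092], [0.65, -0.019, 0.103]]
```

View pics/scene0.png

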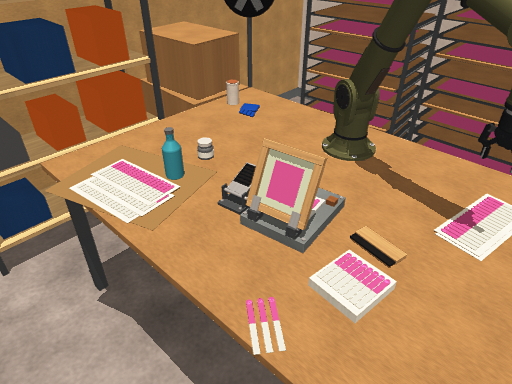

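View pics/side0.png

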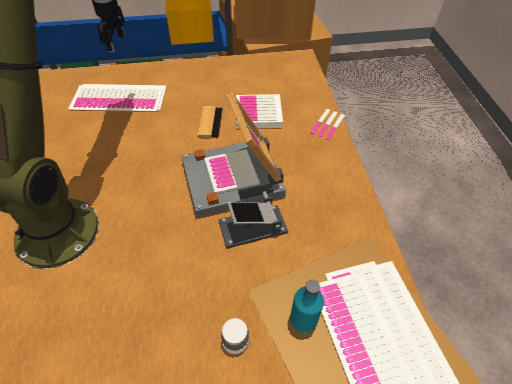

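The scene view shows the open frame at about (287,183) and the treadle to its right at (243,183). The side view shows the treadle pad at (251,213) and a clear bench between robot and station. Next I fit the geometry.

```bash
cat > geo.py <<'E'
import numpy as np
def plane(P,n=400,tol=.004,mask=None):
    rng=np.random.default_rng(0);best=None
    for _ in range(n):
        a,b,c=P[rng.choice(len(P),3,False)];v=np.cross(b-a,c-a);l=np.linalg.norm(v)
        if l<1e-6: continue
        v/=l
        if mask and not mask(v): continue
        i=abs((P-a)@v)<tol
        if best is None or i.sum()>best.sum(): best=i
    Q=P[best];c=Q.mean(0);v=np.linalg.svd(Q-c,full_matrices=False)[2][2]
    return v*np.sign(v[2]),c,Q
E
python3 - <<'E'
from geo import *
import cv2
P=np.load("/tmp/scene_frame_P.npy");n,c,Q=plane(P);print("frame n",n,c,len(Q),"open",np.arccos(n[2]),"yaw",np.arctan2(n[1],n[0]))
h=np.array([n[0],n[1],0]);h/=np.linalg.norm(h);l=np.array([-h[1],h[0],0]);up=np.cross(l,n);up*=np.sign(up[2])
print("lat",np.percentile(Q@l,[.5,99.5]),"z",np.percentile(Q[:,2],[.5,99.5]))
# hinge: point on plane offset -10mm at z=.069
mid=np.percentile(Q@l,[.5,99.5]).mean()
m=c-n*.010; s=(.069-m[2])/up[2]; H=m+up*s; H+=l*(mid-H@l); print("hinge",H,"edge",H+up*.213+n*.01,"tip z",(H+up*.225)[2])
# station top from side
S=np.load("/tmp/side_station_P.npy");S=S[(S[:,2]>.03)&(S[:,2]<.045)]
print("station top rect",cv2.minAreaRect(S[:,:2].astype(np.float32)))
for cam in("side","scene"):
    P=np.load(f"/tmp/{cam}_treadle_P.npy");n,c,Q=plane(P,tol=.003,mask=lambda v:.8<abs(v[2])<.98)
    print(cam,"treadle n",n,c,len(Q),"slope",np.arccos(n[2]),"yaw",np.arctan2(n[1],n[0]), np.percentile(Q,[2,98],axis=0))
    h=np.array([n[0],n[1],0]);h/=np.linalg.norm(h);l=np.array([-h[1],h[0],0])
    print(" along",np.percentile(Q@h,[1,99]),"lat",np.percentile(Q@l,[1,99]),"z",np.percentile(Q[:,2],[1,99]))
    i=(abs(Q[:,2]-.093)<.004);print(" pts at z~.093",i.sum(),Q[i].mean(0), np.percentile(Q[i]@l,[2,98]))
E
```

```text
frame n [0.89450376 0.12467573 0.42932388] [0.60964335 0.13577602 0.17414004] 2485 open 1.1270523092756801 yaw 0.13848758615776657
lat [-0.03283893  0.1543604 ] z [0.09324889 0.27167491]
hinge [0.64673651 0.15149007 0.069     ] edge [0.56511107 0.14011314 0.26566432] tip z 0.2722088851979788
station top rect ((0.5415723323822021, 0.12608839571475983), (0.29049721360206604, 0.2478187382221222), 7.811086177825928)
side treadle n [0.3798372  0.04467724 0.92397384] [ 0.58102758 -0.07149783  0.07887258] 782 slope 0.3924525817220328 yaw 0.11708410159384347 [[ 0.5194418  -0.11047262  0.05342096]
 [ 0.64414789 -0.0280548   0.10319713]]
 along [0.50544779 0.63329968] lat [-0.18176757 -0.09406354] z [0.05278691 0.10404869]
 pts at z~.093 124 [ 0.5482895  -0.07870471  0.09293118] [-0.17405612 -0.10021569]
scene treadle n [0.39694382 0.0433016  0.91682091] [ 0.59358968 -0.07157221  0.07531411] 432 slope 0.4107517554517576 yaw 0.10865782119137674 [[ 0.52844157 -0.10524967  0.05169937]
 [ 0.64800942 -0.02912109  0.10291229]]
 along [0.51453979 0.63847075] lat [-0.1704562  -0.09334586] z [0.05013875 0.10458262]
 pts at z~.093 48 [ 0.55406313 -0.07996138  0.09264616] [-0.16281653 -0.11224664]
```

```bash
cat >> geo.py <<'E'
from scipy.spatial.transform import Rotation as Ro
YAW=.137;h=np.array([np.cos(YAW),np.sin(YAW),0]);l=np.array([-h[1],h[0],0]);Z=np.array([0,0,1.])
H=np.array([.6467,.1515,.069]); H+=l*(.054-H@l)
def quat(tilt,yaw=YAW):   # tool tip leaning back to the robot by tilt
    hh=np.array([np.cos(yaw),np.sin(yaw),0]);y=np.array([-hh[1],hh[0],0]);z=-np.cos(tilt)*Z-np.sin(tilt)*hh
    x=np.cross(y,z);return np.roll(Ro.from_matrix(np.c_[x,y,z]).as_quat(),1)
def face(th,gap,r=.208): # point gap m off the frame's outer face
    return H+r*(-np.cos(th)*h+np.sin(th)*Z)+(.010+gap)*(np.sin(th)*h+np.cos(th)*Z)
E
python3 - <<'E'
from station import ctrl
from geo import *
print("H",H)
print(ctrl.ik([.35,.45,.42],quat(0)))
for th,g in((1.13,.10),(1.13,.03),(1.1,0),(.8,0),(.5,0),(.25,0),(0,0)):
    for k in(0,.4,.7): 
        q=ctrl.ik(face(th,g),quat(k*th));print(th,g,k,face(th,g).round(3),None if q is None else np.round(q,2))
print(ctrl.ik([.549,-.077,.2],quat(0,.12)))
E
```

```text
H [0.64775972 0.14381325 0.069     ]
[-0.72957343  0.34224874 -0.35136605  1.26651104  0.11578729  1.5524034
  0.64358723]
1.13 0.1 0 [0.658 0.145 0.304] [-0.16  0.55 -0.18  1.22  0.1   1.38  1.38]
1.13 0.1 0.4 [0.658 0.145 0.304] None
1.13 0.1 0.7 [0.658 0.145 0.304] None
1.13 0.03 0 [0.596 0.137 0.274] [-0.16  0.45 -0.17  1.47  0.08  1.23  1.37]
1.13 0.03 0.4 [0.596 0.137 0.274] [-0.13  0.75 -0.27  1.01  0.08  1.84  1.35]
1.13 0.03 0.7 [0.596 0.137 0.274] None
1.1 0 0 [0.563 0.132 0.259] [-0.16  0.41 -0.17  1.58  0.07  1.15  1.36]
1.1 0 0.4 [0.563 0.132 0.259] [-0.12  0.69 -0.27  1.17  0.07  1.73  1.34]
1.1 0 0.7 [0.563 0.132 0.259] None
0.8 0 0 [0.511 0.125 0.225] [-0.18  0.36 -0.15  1.77  0.06  1.02  1.35]
0.8 0 0.4 [0.511 0.125 0.225] [-0.11  0.55 -0.25  1.5   0.06  1.42  1.34]
0.8 0 0.7 [0.511 0.125 0.225] [-0.1   0.7  -0.29  1.31  0.06  1.7   1.32]
0.5 0 0 [0.472 0.12  0.177] [-0.18  0.35 -0.16  1.94  0.07  0.86  1.33]
0.5 0 0.4 [0.472 0.12  0.177] [-0.13  0.46 -0.22  1.77  0.06  1.12  1.34]
0.5 0 0.7 [0.472 0.12  0.177] [-0.11  0.55 -0.26  1.65  0.06  1.3   1.33]
0.25 0 0 [0.451 0.117 0.13 ] [-0.17  0.39 -0.19  2.05  0.11  0.72  1.28]
0.25 0 0.4 [0.451 0.117 0.13 ] [-0.15  0.44 -0.21  1.96  0.09  0.85  1.31]
0.25 0 0.7 [0.451 0.117 0.13 ] [-0.14  0.48 -0.22  1.9   0.08  0.95  1.32]
0 0 0 [0.442 0.115 0.079] [-0.16  0.46 -0.2   2.13  0.17  0.57  1.22]
0 0 0.4 [0.442 0.115 0.079] [-0.16  0.46 -0.2   2.13  0.17  0.57  1.22]
0 0 0.7 [0.442 0.115 0.079] [-0.16  0.46 -0.2   2.13  0.17  0.57  1.22]
[ 0.0275201   0.42327525  0.09975612  1.73960378 -0.04923814  0.98113762
  1.83671529]
```

Run:
```python
from station import ctrl,get_state,vision
from geo import *
import cv2
ctrl.close_gripper()
ctrl.movep([.35,.45,.42],quat(0))
ctrl.movep(face(1.13,.05)+[.04,0,.13],quat(.2))
ctrl.movel(face(1.13,.03),quat(.35*1.13),.1)
f0=get_state()["contact_force"];print(get_state()["time"],f0)
for th in (1.13,1.0,.87,.74):
    ctrl.movel(face(th,0),quat(.35*th),.07)
    s=get_state();print(th,round(s["time"],2),(s["contact_force"]-f0).round(2),(s["tcp_pos"]-face(th,0)).round(4))
cv2.imwrite("pics/a.png",np.hstack([vision.grab_frame("side")[0][60:270,120:400],vision.grab_frame("scene")[0][90:300,150:400]]))
```

```text
5.8083 [-0.37540188  0.71116246  0.5601237 ]
1.13 6.38 [ 0.24 -1.09 -0.17] [0.0001 0.     0.0004]
1.0 6.92 [ 0.2  -0.66 -0.53] [0.0002 0.     0.0003]
0.87 7.45 [ 0.33 -0.48 -1.52] [0.0003 0.     0.0002]
0.74 7.98 [-0.11 -0.12 -0.17] [0.0004 0.     0.0002]
```

View pics/a.png

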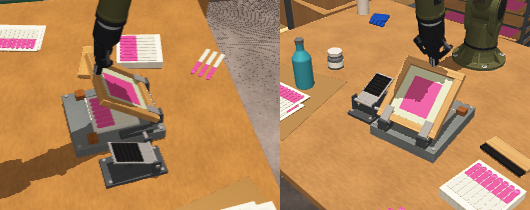

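The frame has come down to about 0.75 rad, and the fingertip is on the middle of the free bar (side view, about (103,70)). I'll continue closing.

Run:
```python
from station import ctrl,get_state,vision
from geo import *
import cv2
f0=np.array([-.375,.711,.56])
def rep(n):
    s=get_state();f=s["contact_force"]-f0;print(n,round(s["time"],2),f.round(2),s["tcp_pos"].round(4));return f[2]
for th in (.6,.45,.3,.18,.08):
    ctrl.movel(face(th,0),quat(.35*th),.07);rep(th)
for k in range(14):
    p=face(0,.012-.0015*k);ctrl.movel(p,quat(0),.03);
    if rep(p[2].round(4))>9: break
cv2.imwrite("pics/b.png",np.hstack([vision.grab_frame("side")[0][60:270,120:400],vision.grab_frame("scene")[0][90:300,150:400]]))
```

```text
0.6 8.65 [ 0.69 -1.1  -1.31] [0.4837 0.1212 0.195 ]
0.45 9.24 [ 0.02 -0.16  0.39] [0.4671 0.1189 0.1688]
0.3 9.83 [ 0.78 -0.63  0.64] [0.4544 0.1172 0.1404]
0.18 10.34 [ 0.29 -1.31 -0.37] [0.4473 0.1162 0.1164]
0.08 10.79 [ 0.45 -1.58 -0.1 ] [0.4435 0.1157 0.0959]
0.091 11.1 [-1.13 -0.53 -1.51] [0.4419 0.1155 0.0914]
0.0895 11.35 [ 0.99 -0.77 -0.34] [0.4421 0.1156 0.0896]
0.088 11.6 [-0.74 -0.64 -0.02] [0.4417 0.1154 0.0879]
0.0865 11.85 [ 0.77 -0.75 -0.25] [0.4416 0.1153 0.0864]
0.085 12.1 [-0.13 -1.44  0.02] [0.4416 0.1154 0.0849]
0.0835 12.35 [ 0.74 -0.66 -0.71] [0.4417 0.1154 0.0834]
0.082 12.6 [ 0.79  0.07 -0.51] [0.4417 0.1154 0.0819]
0.0805 12.85 [ 0.03 -0.06 -0.24] [0.4416 0.1154 0.0804]
0.079 13.1 [ 0.95 -0.74  1.79] [0.4418 0.1154 0.0791]
0.0775 13.35 [-3.6  -1.42 21.25] [0.4418 0.1154 0.0788]
```

View pics/b.png

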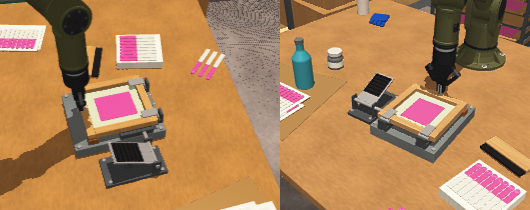

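The frame lies closed: it was solid at z = 0.0788 against the nominal 0.079. Now the pedal.

Run:
```python
from station import ctrl,get_state,vision
from geo import *
import cv2
p=np.array([.549,-.077,0]);q=quat(.2,.117)
ctrl.movel(face(0,.08),None,.12)
ctrl.movep(p+[0,0,.18],q)
ctrl.movel(p+[0,0,.105],q,.08);ctrl.pause(.2)
f0=np.mean([(ctrl.pause(.03),get_state()["contact_force"])[1] for _ in range(5)],0)
def fz():
    return np.mean([(ctrl.pause(.02),get_state()["contact_force"])[1]-f0 for _ in range(4)],0)
print(get_state()["time"],f0)
cv2.imwrite("pics/c.png",np.hstack([vision.grab_frame("side")[0][60:270,120:400],vision.grab_frame("scene")[0][90:300,150:400]]))
z=.098;log=[]
while z>.055:
    ctrl.movel([p[0],p[1],z],q,.03);f=fz();s=get_state();log.append((round(z,4),s["tcp_pos"][2].round(4),f.round(1).tolist()))
    if f[2]>13.5: break
    z-=.0015 if f[2]<6.5 else .0005
for r in log: print(*r)
t=get_state()["time"]
F=[]
while get_state()["time"]<t+.9: F.append(fz()[2])
print("hold",get_state()["time"]-t,np.round(F,1))
```

```text
16.625 [ 0.18155296 -0.18909842 -0.38940201]
0.098 0.0979 [-0.3, 0.2, 0.7]
0.0965 0.0965 [-0.0, 0.5, -0.0]
0.095 0.095 [-0.4, 0.2, 0.6]
0.0935 0.0938 [-0.8, 0.3, 4.4]
0.092 0.092 [-1.2, 0.0, 4.5]
0.0905 0.0905 [-1.6, -0.5, 4.5]
0.089 0.089 [-1.1, 0.1, 4.8]
0.0875 0.0876 [-1.3, -0.3, 5.1]
0.086 0.0861 [-2.0, -0.3, 5.6]
0.0845 0.0846 [-1.6, -0.2, 5.8]
0.083 0.0831 [-1.9, -0.7, 5.8]
0.0815 0.0816 [-1.7, -0.3, 5.7]
0.08 0.0801 [-2.1, -0.1, 6.3]
0.0785 0.0787 [-2.0, -0.4, 6.0]
0.077 0.0772 [-2.7, -0.3, 6.4]
0.0755 0.0757 [-3.0, -0.5, 7.0]
0.075 0.0752 [-3.5, -0.2, 7.8]
0.0745 0.0748 [-3.5, -0.1, 8.0]
0.074 0.0743 [-3.1, -0.8, 8.0]
0.0735 0.0738 [-3.7, -0.3, 8.5]
0.073 0.0733 [-4.2, -0.5, 8.3]
0.0725 0.0728 [-3.9, -0.7, 8.9]
0.072 0.0723 [-4.0, -0.7, 8.8]
0.0715 0.0718 [-4.3, -1.0, 9.1]
0.071 0.0713 [-5.0, -0.4, 9.1]
0.0705 0.0708 [-4.8, -0.6, 9.3]
0.07 0.0703 [-4.5, -0.5, 9.1]
0.0695 0.0699 [-4.8, -0.2, 9.1]
0.069 0.0693 [-5.1, -0.9, 9.2]
0.0685 0.0688 [-4.5, -0.2, 9.6]
0.068 0.0683 [-5.4, -0.3, 9.5]
0.0675 0.0678 [-5.7, -0.3, 9.5]
0.067 0.0673 [-5.6, -1.0, 9.8]
0.0665 0.0668 [-6.0, -0.7, 10.0]
0.066 0.0663 [-5.8, -0.8, 9.8]
0.0655 0.0658 [-6.3, -0.8, 10.0]
0.065 0.0655 [-6.4, -0.2, 11.1]
0.0645 0.0653 [-7.1, -0.4, 14.2]
hold 0.9332999999999991 [14.3 14.  14.3 14.  13.8 14.3 14.1 13.1 14.1 14.2 14.  14.  14.5 13.7]
```

View pics/c.png

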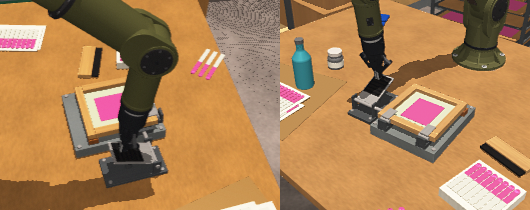

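The force knee at z ≈ 0.065 (about 0.29 rad of travel) is the stop. I'll add a little force for margin, hold, then release.

Run:
```python
from station import ctrl,get_state,vision,models
from geo import *
import cv2
p=np.array([.549,-.077,0]);q=quat(.2,.117);f0=np.array([.18,-.19,-.39])
print(get_state()["time"])
for z in (.0641,.0637):
    ctrl.movel([p[0],p[1],z],q,.02);print(z,(get_state()["contact_force"]-f0).round(1))
t=get_state()["time"];F=[]
while get_state()["time"]<t+.8: ctrl.pause(.05);F.append(np.linalg.norm(get_state()["contact_force"]-f0))
print(np.round(F,1))
ctrl.movel([p[0],p[1],.10],q,.05);ctrl.movel([p[0],p[1],.2],q,.12)
print(get_state()["time"],get_state()["contact_force"])
ims=[]
for c in("side","scene"):
    im,d=vision.grab_frame(c);ims.append(im)
    K,R,t=[vision.camera_info(c)[k] for k in("mtx","R","t")]
    for n in("treadle","frame"):
        r=models.masks_of(c,n)
        if not r: continue
        v,u=np.nonzero(r[0]["mask"]&(d>0));D=d[v,u];P=((np.linalg.inv(K)@np.vstack([u*D,v*D,D])).T-t)@R
        m=(lambda w:.8<abs(w[2])<.985) if n=="treadle" else None
        nn,cc,Q=plane(P,tol=.003,mask=m);print(c,n,"slope",np.arccos(nn[2]).round(3),"c",cc.round(4),len(Q),"z98",np.percentile(P[:,2],98).round(4))
cv2.imwrite("pics/d.png",np.hstack([ims[0][60:350,120:400],ims[1][90:380,150:400]]))
```

```text
29.825
0.0641 [-7.8 -0.2 16.3]
0.0637 [-9.1 -0.8 17.7]
[20.5 19.8 20.3 19.5 20.3 20.8 19.5 20.8 19.5 19.9 19.7 20.8 19.6 19.9
 20.5 20.6]
32.9833 [ 0.91529973 -0.08841205 -0.33981873]
side treadle slope 0.405 c [ 0.5825 -0.0713  0.0784] 755 z98 0.1028
side frame slope 0.006 c [0.5215 0.122  0.0645] 1083 z98 0.0824
scene treadle slope 0.148 c [0.6925 0.4504 0.0321] 862 z98 0.0361
scene frame slope 0.01 c [0.5473 0.1277 0.0669] 1274 z98 0.0845
```

View pics/d.png

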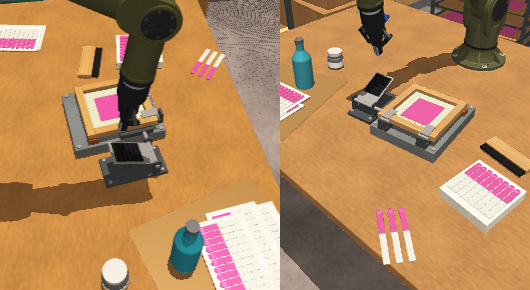

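The frame is flat and closed, the pedal is back up (side slope 0.405 against 0.392 before), the robot is clear and the bystanders look unmoved. I'm handing in.

```bash
python3 -c "
from station import ticket;print(ticket.close_job())"
```

```text
the job is handed in; nothing more can be done
None
```

I closed the frame, pressed the treadle onto its stop and let it come back up, then handed the job in at about 33 s of the 54 s allowed. The hand-in reports no verdict.

- **Frame:** I pushed it down slowly with the shut fingers, well under 2 rad/s. It went solid with the fingertip at z = 0.0788 m (about 21 N there), against the nominal 0.079 m. The last pictures showed it within 0.01 rad of flat.
- **Treadle:** I felt the stop at fingertip z ≈ 0.065 m, about 0.29 rad of travel estimated from how far the pad had gone down. I held 14 N on the pad for 0.9 s, then about 20 N in all for 0.8 s; the highest reading was 20.8 N, below the 30 N limit. The force on the stop itself could not be measured; I judged it from the jump in force at the stop.
- **Release:** The pedal's slope afterwards was 0.405 rad in the side camera, against 0.392 before, which is measurement noise, so it is back up. The robot was clear, with its force reading at noise level.
- **Disagreement:** In the last scene-camera check, the network's "treadle" was a different object (around y = 0.45 m), so I ignored it. I checked the bystanders only by eye in the pictures, and they looked unmoved.

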